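# Set up one level of kiln furniture round a pot

### The arm

A 7-joint arm with a two-finger parallel gripper is mounted at the origin on the work surface; the furniture and walls round the work are solid. World frame = base frame: x ahead of the robot, y to its left, z up, the work surface at z = 0. Lengths are in m, angles in rad, forces in N, time in s.
With the tool pointing down it reaches from about 0.4 to 0.85 m from the base axis. Payload 10.4 kg.
Tool frame: the origin (TCP) lies at the very end of the fingers, on their centre line; the grasp point (between the pads) lies manip.grasp_offset behind it (manip.grasp_offset is the distance from the TCP to the grasp point, in m); z points along the fingers, x is the direction in which the jaws open and shut, and the axes are right-handed (so a half turn about z gives the same grasp; the last joint's range is limited). The gripper opens to 85 mm and grips with 20 to 120 N. Pads are 22 mm wide; open, the fingers measure 114 mm over their backs; the gripper's body (76 mm by 85 mm) begins 54 mm behind the grasp point. The pads swing forward as they close: fully open they stand 13 mm farther back than shut.
Start: joints at [-1.361, 0.332, -0.065, 1.46, 0.022, 1.35, -0.088], TCP at [0.144, 0.608, 0.231] pointing down, gripper open.
Joint ranges: [-2.6, 2.6], [-0.5, 2.12], [-1.47, 1.34], [0.16, 2.42], [-1.27, 4.41], [0.06, 2.06], [-2.6, 2.6]. Speed limits (rad/s): [2.22, 2.22, 2.79, 2.79, 3.14, 3.14, 3.14].

### API

Orientations are given as a unit quaternion [x, y, z, w].
In Python, from workcell import manip gives the robot as it stands.
- The arm moves only by the shell command python3 -m crank 'ROWS' [FORCE]. ROWS is JSON, a list that holds one entry, the list of rows, each a list of 7 numbers: the shift along the world's x, y, z in units of 60 mm (1.0 is 60 mm), then the turn, a rotation vector about the world's x, y, z in units of 5 degrees (1.0 is 5 degrees), then the finger opening in mm, from 0 to 85.4. A call has 1 to 8 rows; each row shifts and turns the commanded pose from where the row before left it; what a row does not reach is not made up. A row lasts 1/8 s, in which the tool goes at most 62.5 mm and 10.7 degrees, less where a joint would pass 70% of its speed; a pose out of reach is approached as far as the arm can. A call is refused whole if a number of a shift passes 1 or a number of a turn 1, either way. A call with a gripper value outside its range is refused whole. The fingers move at their own pace and stop on an object; FORCE is the grip in N (left out, the last holds). Time passes only in rows, so rows that do not move let the fingers close. It gives the time, the measured TCP pose, the force and the opening at its end, in the units of the state.
- manip.get_obs(): the state, without advancing time (a new reading comes with each control period).
- manip.camera(name): name is "scene" or "top" or "wrist"; returns (picture, depth): 384x512x3 uint8, blue, green, red; 384x512 float32, m along the optical axis (not along the pixel's ray), 0 where there is no reading.
- manip.get_calibration(name): a dict with "fx", "fy", "cx", "cy" (pixels), "rvec" (rotation vector, rad) and "tvec" (3), from world to camera coordinates, as OpenCV has them; the wrist camera has in their place "T_tool_cam" (4x4, takes a point from camera to tool coordinates, whose origin is the TCP and whose axes are the tool frame's). Camera axes: x right, y down, z forward; pixel columns grow to the right and rows downward; lengths in m; the calibration is good to about 2 mm. A picture is of the moment at which its call begins: read the wrist's pose just before it. get_calibration takes no time and is no camera call.
- manip.hand_in(): hands the job in, once; it reports no verdict.
The state is a dict: "clock": time; "joint_pos": joint angles; "joint_velocities": joint speeds; "tau": joint torques, N m; "position": TCP position; "ee_rot": TCP orientation; "ft_force": force on the tool from outside, world axes, zero at the start; "torque": the same for the moment, N m; "grip_width": opening from 0.0 (shut) to 1.0 (fully open).
Only numpy, scipy, OpenCV 4.12 (cv2) and the standard library are available. Lean on these libraries where they do the work, as an engineer would, in place of code of your own. Each camera call takes 0.05 s, during which the arm holds its last target.

### The job

Build one kiln level on the socketed kiln deck: stand the small round pot upright in the middle of the deck, and of the five tubular kiln props stand the three that are equally tall upright in the deck's three sockets, one in each. Then lay the flat rectangular kiln batt level on top of the three props, centred over the deck and lengthwise along it. Leave the odd props - the shorter and the taller one - and the bowl and the tin where they are.

Things in the scene. Friction and masses are not known exactly. Their poses are not given: they have to be found in the camera images.
- kiln_deck: Kiln deck: fixed buff slab, 104 (its x) by 164 mm (its y, the long way), 24 mm high, with three round sockets in its top, 34 mm wide, 8 mm deep (floor 16 mm above the underside), centred in its frame at x 0, y -56 mm (single) and x -21.5 and +21.5, y +56 mm (pair). Origin: centre of the underside, on the table; z up. The pot's place is the middle of its top.
- batt: The kiln batt: a loose flat buff refractory slab with a whitish wash on top, 64 mm (its x) by 156 mm (its y, the long way) by 12 mm thick, 260 g, with a short dark slit in each long edge. It lies flat on the table. Origin: centre of its underside, z up. It can be gripped across its 64 mm width. It is the same either way round.
- prop_1: One of the three equal kiln props: a loose upright buff refractory tube, 22 mm in diameter, 65 mm tall, about 50 g, the same at both ends. Origin: centre of its foot; z runs along the tube, up at the start. Round, so its yaw means nothing.
- prop_2: Another of the three equal kiln props, exactly like prop_1: 22 mm in diameter, 65 mm tall. Origin: centre of its foot, z up.
- prop_3: The third of the three equal kiln props, exactly like prop_1: 22 mm in diameter, 65 mm tall. Origin: centre of its foot, z up.
- prop_short: An odd kiln prop, too short: the same 22 mm tube but 50 mm tall. To be left where it stands. Origin: centre of its foot, z up.
- prop_tall: An odd kiln prop, too tall: the same 22 mm tube but 80 mm tall. To be left where it stands. Origin: centre of its foot, z up.
- pot: A small round pale grey glazed pot with an open mouth, 60 mm across its belly (widest about 25 mm above the foot), 46 mm tall, about 67 g. Origin: centre of its foot, z up. It can be gripped across the belly. On the deck it clears the batt by about 11 mm.
- bowl: A bystander: a dark red-brown bowl, 136 mm across the rim and 73 mm high, to the left of the work. Origin: centre of its foot.
- tin: A bystander: a lidded round tin with a blue and white body, 64 mm across and 72 mm high, to the left of the work. Origin: centre of its foot.
Not all that is in view belongs to the job. What is shaped like the pot but red is not meant. What is shaped like the prop_1 but purple is not meant.

How it is judged:
On the way, in this order (a step that is already met when the one before it is completed fails the run):
1. the pot stands in the middle of the deck and the three equal props stand in the three sockets, before the batt goes on (((x of prop_1 in the frame of kiln_deck between -0.009 and 0.009 m and y of prop_1 in the frame of kiln_deck between -0.065 and -0.047 m and z of prop_1 in the frame of kiln_deck between 0.012 and 0.0195 m and angle between prop_1's own z axis and vertical below 0.09 rad) or (x of prop_2 in the frame of kiln_deck between -0.009 and 0.009 m and y of prop_2 in the frame of kiln_deck between -0.065 and -0.047 m and z of prop_2 in the frame of kiln_deck between 0.012 and 0.0195 m and angle between prop_2's own z axis and vertical below 0.09 rad) or (x of prop_3 in the frame of kiln_deck between -0.009 and 0.009 m and y of prop_3 in the frame of kiln_deck between -0.065 and -0.047 m and z of prop_3 in the frame of kiln_deck between 0.012 and 0.0195 m and angle between prop_3's own z axis and vertical below 0.09 rad)) and ((x of prop_1 in the frame of kiln_deck between -0.0305 and -0.0125 m and y of prop_1 in the frame of kiln_deck between 0.047 and 0.065 m and z of prop_1 in the frame of kiln_deck between 0.012 and 0.0195 m and angle between prop_1's own z axis and vertical below 0.09 rad) or (x of prop_2 in the frame of kiln_deck between -0.0305 and -0.0125 m and y of prop_2 in the frame of kiln_deck between 0.047 and 0.065 m and z of prop_2 in the frame of kiln_deck between 0.012 and 0.0195 m and angle between prop_2's own z axis and vertical below 0.09 rad) or (x of prop_3 in the frame of kiln_deck between -0.0305 and -0.0125 m and y of prop_3 in the frame of kiln_deck between 0.047 and 0.065 m and z of prop_3 in the frame of kiln_deck between 0.012 and 0.0195 m and angle between prop_3's own z axis and vertical below 0.09 rad)) and ((x of prop_1 in the frame of kiln_deck between 0.0125 and 0.0305 m and y of prop_1 in the frame of kiln_deck between 0.047 and 0.065 m and z of prop_1 in the frame of kiln_deck between 0.012 and 0.0195 m and angle between prop_1's own z axis and vertical below 0.09 rad) or (x of prop_2 in the frame of kiln_deck between 0.0125 and 0.0305 m and y of prop_2 in the frame of kiln_deck between 0.047 and 0.065 m and z of prop_2 in the frame of kiln_deck between 0.012 and 0.0195 m and angle between prop_2's own z axis and vertical below 0.09 rad) or (x of prop_3 in the frame of kiln_deck between 0.0125 and 0.0305 m and y of prop_3 in the frame of kiln_deck between 0.047 and 0.065 m and z of prop_3 in the frame of kiln_deck between 0.012 and 0.0195 m and angle between prop_3's own z axis and vertical below 0.09 rad)) and x of pot in the frame of kiln_deck between -0.014 and 0.014 m and y of pot in the frame of kiln_deck between -0.014 and 0.014 m and z of pot in the frame of kiln_deck between 0.021 and 0.028 m and angle between pot's own z axis and vertical below 0.09 rad), for 0.2 s.
2. the batt lies level on the three props (all of step 1 and horizontal distance between batt and kiln_deck below 0.013 m and angle between the y axis of batt and the y axis of kiln_deck, either way round below 0.15 rad and z of batt in the frame of kiln_deck between 0.077 and 0.085 m and angle between batt's own z axis and vertical below 0.03 rad), for 0.2 s.
At the end, for the whole second after the job is handed in: One equal prop upright (5 degrees) in each socket, within 9 mm of its centre each way; pot upright on the deck within 14 mm of its middle each way; batt level (1.7 degrees) on the three props, centre within 13 mm and length within 8 degrees of the deck's; all released and at rest (all of step 2 and linear speed of each of prop_1, prop_2, prop_3, pot, batt below 0.02 m/s and angular speed of each of prop_1, prop_2, prop_3, pot, batt below 0.2 rad/s); the robot touches nothing.
It fails at once if the short prop is shifted by more than 20 mm (distance of prop_short from where it was at the start of the episode above 0.02 m).
It fails at once if the tall prop is shifted by more than 20 mm (distance of prop_tall from where it was at the start of the episode above 0.02 m).
It fails at once if the bowl is shifted by more than 20 mm (distance of bowl from where it was at the start of the episode above 0.02 m).
It fails at once if the tin is shifted by more than 20 mm (distance of tin from where it was at the start of the episode above 0.02 m).
It also fails if it takes over 128 s, if anything falls off the work surface, if the arm or the gripper's body presses on something with over 40 N, if the wrist force passes 120 N, or if a joint passes its speed limit or range.

## Working session

There is one attempt and no reset: what is moved stays moved. The work goes in short steps, Python scripts to look and compute and a shell command to move; the robot and the scene stay as the last step left them, time stands still between calls to the robot, and variables do not carry over. Pictures are saved under pics/ and viewed, and the job is handed in when it is done.

```bash
ls; mkdir -p pics; python3 - <<'E'
from workcell import manip
import cv2
o=manip.get_obs(); print(o); print(manip.grasp_offset)
for n in ("scene","top"):
    p,d=manip.camera(n); cv2.imwrite(f"pics/{n}0.png",p); 
    import numpy as np; np.save(f"pics/{n}0.npy",d); print(n,manip.get_calibration(n))
print(manip.get_calibration("wrist"))
E
```

```text
pics
{'clock': 0.0, 'joint_pos': array([-1.36056039,  0.33289724, -0.06471508,  1.46091751,  0.02163062,
        1.34991921, -0.08849799]), 'joint_velocities': array([-0.00117092,  0.00115392,  0.00021912,  0.00043255,  0.00052851,
       -0.00081653, -0.00175113]), 'tau': array([ 6.12964868e-04, -6.25451303e+01,  4.95358603e-02, -3.91606450e+01,
        1.61970116e-02,  9.86825471e-03, -6.34174739e-05]), 'position': array([0.14413178, 0.60777154, 0.23051151]), 'ee_rot': array([ 7.84440855e-01,  6.20203212e-01, -5.37141716e-04,  4.82925548e-04]), 'ft_force': array([ 0.3856285 ,  0.1350643 , -0.38919851]), 'torque': array([ 0.05989437, -0.00816712, -0.01371228]), 'grip_width': 1.0054263683673166}
0.0187
scene {'fx': 483.8348197703788, 'fy': 483.8348197703788, 'cx': 261.516399952731, 'cy': 195.610379454215, 'rvec': array([ 2.15316023, -1.09779643,  0.45212711]), 'tvec': array([-0.08157868,  0.43755305,  0.7919717 ])}
top {'fx': 388.40755945448177, 'fy': 388.40755945448177, 'cx': 249.97921199317685, 'cy': 188.4762726747253, 'rvec': array([ 2.2146952 , -2.16165447,  0.00548731]), 'tvec': array([0.27764531, 0.50223442, 1.06371378])}
{'fx': 334.0951663077371, 'fy': 334.0951663077371, 'cx': 257.83944292559323, 'cy': 190.93855672509324, 'T_tool_cam': array([[ 9.99999779e-01,  2.09511918e-04,  6.31528014e-04,
        -3.20283953e-04],
       [-3.94485463e-04,  9.51013272e-01,  3.09149803e-01,
        -7.87639285e-02],
       [-5.35820955e-04, -3.09149984e-01,  9.51013144e-01,
        -1.42132524e-01],
       [ 0.00000000e+00,  0.00000000e+00,  0.00000000e+00,
         1.00000000e+00]])}
```

View pics/scene0.png

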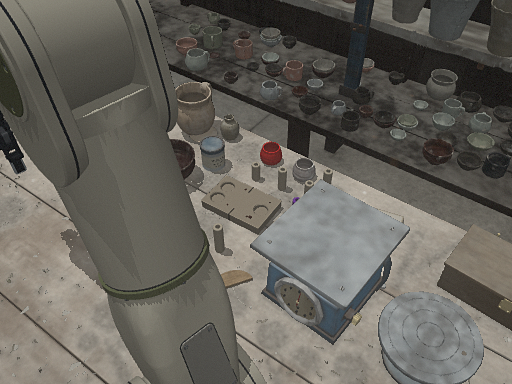

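View pics/top0.png

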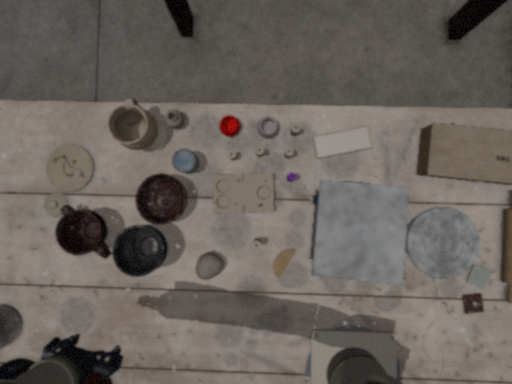

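```bash
cat > h.py <<'E'
import numpy as np, cv2
from workcell import manip
from scipy.spatial.transform import Rotation as R
def proj(n,c=None):
    c=manip.get_calibration(n); Rm=cv2.Rodrigues(c['rvec'])[0]; return c,Rm
def ray(n,u,v,z):
    c,Rm=proj(n); o=-Rm.T@c['tvec']; d=Rm.T@np.array([(u-c['cx'])/c['fx'],(v-c['cy'])/c['fy'],1]); return o+d*(z-o[2])/d[2]
def cloud(n,d):
    c,Rm=proj(n); v,u=np.mgrid[:384,:512]
    P=np.stack([(u-c['cx'])/c['fx']*d,(v-c['cy'])/c['fy']*d,d],-1); return (P-c['tvec'])@Rm
def wcloud(d,obs):
    c=manip.get_calibration('wrist'); v,u=np.mgrid[:384,:512]
    P=np.stack([(u-c['cx'])/c['fx']*d,(v-c['cy'])/c['fy']*d,d],-1)
    T=c['T_tool_cam']; P=P@T[:3,:3].T+T[:3,3]
    return P@R.from_quat(obs['ee_rot']).as_matrix().T+obs['position']
E
python3 - <<'E'
from h import *
p=cv2.imread("pics/top0.png"); d=np.load("pics/top0.npy")
cv2.imwrite("pics/crop0.png",cv2.resize(p[100:260,200:390],None,fx=4,fy=3.7,interpolation=cv2.INTER_CUBIC))
X=cloud("top",d)
z=X[...,2]; print(np.median(z[100:260,300:312]), (d>0).mean())
m=((z>0.006)&(d>0)).astype(np.uint8); m[:100]=0;m[262:]=0;m[:,:150]=0;m[:,380:]=0
n,l,s,c=cv2.connectedComponentsWithStats(m)
for i in range(1,n):
    if s[i,4]>12:
        k=l==i; zz=np.percentile(z[k],95); t=k&(z>zz-0.006)
        print(s[i],c[i].round(1),'top z',zz.round(4),'xy',X[t][:,:2].mean(0).round(4), 'ray',ray('top',*np.argwhere(t)[:,::-1].mean(0),zz).round(4))
E
```

```text
8.083794446771546e-05 0.9960683186848959
[164 109  20  20 301] [173.9 118.8] top z 0.0688 xy [0.683  0.5048] ray [0.6828 0.5045 0.0688]
[150 114  17  36 426] [156.6 134. ] top z 0.0871 xy [0.6477 0.5506] ray [0.6477 0.5507 0.0871]
[219 115  21  22 242] [229.2 126. ] top z 0.0473 xy [0.6679 0.3534] ray [0.6674 0.3531 0.0473]
[257 117  21  22 243] [267.1 127.9] top z 0.0463 xy [0.664  0.2461] ray [0.6637 0.2461 0.0463]
[290 124  10  12  84] [294.1 129.7] top z 0.0674 xy [0.6572 0.1732] ray [0.6567 0.1734 0.0674]
[ 312  126   60   33 1305] [341.5 141.8] top z 0.016 xy [0.631  0.0389] ray [0.6305 0.0395 0.016 ]
[255 147   9  10  70] [258.8 151.3] top z 0.0662 xy [0.5953 0.2675] ray [0.5951 0.2675 0.0662]
[171 149  28  26 535] [184.6 161.1] top z 0.0743 xy [0.5636 0.4663] ray [0.5633 0.4657 0.0743]
[284 148   9  11  70] [288.  152.6] top z 0.0663 xy [0.594  0.1885] ray [0.5937 0.1886 0.0663]
[227 151  10   9  64] [231.6 155. ] top z 0.0523 xy [0.5854 0.3423] ray [0.5851 0.3421 0.0523]
[ 150  173   37   52 1444] [165.8 198.4] top z 0.0722 xy [0.4622 0.4994] ray [0.4622 0.499  0.0722]
[ 212  173   62   41 2348] [242.5 192.8] top z 0.027 xy [0.4828 0.3059] ray [0.4827 0.3057 0.027 ]
[286 172  10  10  65] [290.1 176.8] top z 0.0676 xy [0.5292 0.1813] ray [0.529  0.1815 0.0676]
[ 309  179   71   83 5382] [345.5 222.1] top z 0.1801 xy [0.4161 0.0565] ray [0.4161 0.057  0.1801]
[150 226  17  36 449] [157.6 245.4] top z 0.1136 xy [0.3484 0.5136] ray [0.3485 0.5133 0.1136]
[252 238   8  11  73] [255.7 243.1] top z 0.0819 xy [0.3487 0.2695] ray [0.3489 0.2695 0.0819]
[274 249  22  13 169] [284.9 255.7] top z 0.0123 xy [0.3124 0.1887] ray [0.3128 0.1889 0.0123]
[197 252  26  10 184] [209.1 257.5] top z 0.0512 xy [0.3023 0.3992] ray [0.3027 0.3988 0.0512]
```

View pics/crop0.png

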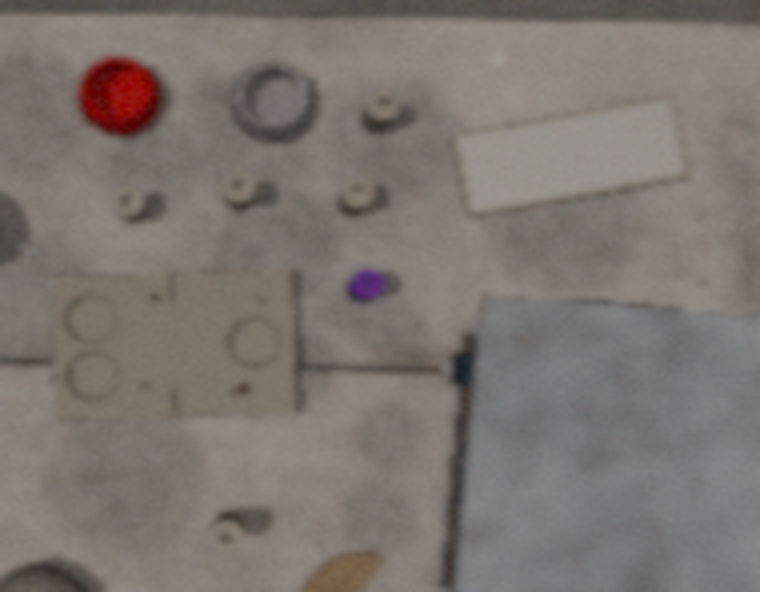

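```bash
python3 - <<'E'
from h import *
d=np.load("pics/top0.npy"); X=cloud("top",d); z=X[...,2]
def rect(r,lo,hi,name):
    k=np.zeros(z.shape,bool); k[r[0]:r[1],r[2]:r[3]]=True; k&=(z>lo)&(z<hi)
    l,n_=None,None
    k=cv2.morphologyEx(k.astype(np.uint8),cv2.MORPH_CLOSE,np.ones((3,3)))
    cs,_=cv2.findContours(k,cv2.RETR_EXTERNAL,cv2.CHAIN_APPROX_NONE); c=max(cs,key=cv2.contourArea)
    pts=np.array([ray('top',u,v,hi0)[:2] for u,v in c[:,0]],np.float32)
    print(name,cv2.minAreaRect(pts*1000))
hi0=0.024; rect((165,222,205,282),0.018,0.035,'deck')
hi0=0.012; rect((120,165,305,378),0.006,0.022,'batt')
# sockets
k=np.zeros(z.shape,bool);k[176:212,214:272]=True
k2=(k&(z<0.021)&(z>0.008)).astype(np.uint8)
n,l,s,c=cv2.connectedComponentsWithStats(k2)
for i in range(1,n):
    if s[i,4]>15: print(s[i],c[i],ray('top',*c[i],0.02).round(4))
# box top extents
b=X[(z>0.17)&(z<0.19)]; print('box',b.min(0),b.max(0))
E
```

```text
deck ((482.66058349609375, 310.1051940917969), (106.72325897216797, 166.63787841796875), 3.143653392791748)
batt ((630.5562744140625, 39.73719787597656), (64.01605224609375, 156.15036010742188), 12.376246452331543)
[214 179  15  14 127] [221.79527559 185.52755906] [0.5014 0.3676 0.02  ]
[255 186  15  13 121] [262.49586777 192.23140496] [0.4856 0.2548 0.02  ]
[216 195  14  13 123] [222.38211382 201.25203252] [0.4581 0.3648 0.02  ]
box [ 0.04619528 -0.08489122  0.1700739 ] [0.51583842 0.1375841  0.18984363]
```

```bash
python3 -m crank '[[[0.8,-0.6,0,0,0,0.4,60],[0.8,-0.6,0,0,0,0.4,60],[0.8,-0.6,0,0,0,0.4,60],[0.8,-0.6,0,0,0,0.4,60],[0.8,-0.6,0,0,0,0.4,60],[0.8,-0.6,0,0,0,0.4,60],[0.8,-0.6,0,0,0,0.45,60],[0.8,-0.6,0,0,0,0.45,60]]]' 30
```

```text
clock: 1.1
position: [0.5293, 0.3188, 0.2311]
ee_rot: [0.687, 0.727, -0.0, -0.0]
ft_force: [1.3, 1.3, -0.0]
grip_width: 0.703
```

```bash
python3 -m crank '[[[0.55,-0.43,0,0,0,0,60],[0.55,-0.43,0,0,0,0,60],[0,0,0,0,0,0,60],[0,0,0,0,0,0,60]]]'
cat > look.py <<'E'
import sys
from h import *
def look(name):
    o=manip.get_obs(); p,d=manip.camera('wrist'); cv2.imwrite(f'pics/{name}.png',p); np.save(f'pics/{name}.npy',d)
    X=wcloud(d,o); np.save(f'pics/{name}_X.npy',X); print('tcp',o['position'].round(4)); return p,d,X
def blobs(X,d,lo,minpx=60):
    z=X[...,2]; m=((z>lo)&(d>0.12)).astype(np.uint8)
    n,l,s,c=cv2.connectedComponentsWithStats(m)
    for i in range(1,n):
        if s[i,4]>minpx:
            k=l==i; zz=np.percentile(z[k],92); t=k&(np.abs(z-zz)<0.004)
            q=X[t][:,:2].astype(np.float32); (cx,cy),r=cv2.minEnclosingCircle(q)
            print('px',c[i].round(0),s[i,4],'top',zz.round(4),'mean',q.mean(0).round(4),'circ',round(cx,4),round(cy,4),round(r,4))
if __name__=='__main__':
    p,d,X=look(sys.argv[1]); blobs(X,d,float(sys.argv[2]) if len(sys.argv)>2 else 0.03)
E
python3 look.py w1
```

```text
clock: 1.6
position: [0.5936, 0.2691, 0.2308]
ee_rot: [0.687, 0.726, -0.0, -0.0]
ft_force: [-0.8, 0.7, -1.0]
grip_width: 0.701
tcp [0.5936 0.2691 0.2308]
px [46. 34.] 6838 top 0.1698 mean [0.4989 0.1237] circ 0.4992 0.1231 0.0194
px [492.  53.] 2677 top 0.0713 mean [0.4791 0.4666] circ 0.4791 0.475 0.0406
px [167.  95.] 654 top 0.065 mean [0.5305 0.1818] circ 0.5308 0.1815 0.0111
px [467. 149.] 5032 top 0.0722 mean [0.5646 0.4663] circ 0.5658 0.4672 0.0328
px [330. 161.] 436 top 0.0502 mean [0.5865 0.3419] circ 0.587 0.3421 0.0111
px [177. 163.] 587 top 0.065 mean [0.5949 0.1893] circ 0.5956 0.1891 0.0108
px [257. 170.] 526 top 0.0651 mean [0.597  0.2678] circ 0.5975 0.2679 0.011
px [235. 223.] 912 top 0.0451 mean [0.6661 0.2467] circ 0.6676 0.2469 0.0241
px [164. 221.] 617 top 0.0649 mean [0.6575 0.1742] circ 0.6582 0.1736 0.0111
px [337. 263.] 2887 top 0.2673 mean [0.5879 0.301 ] circ 0.5918 0.3021 0.0123
px [509. 235.] 132 top 0.0429 mean [0.662  0.5494] circ 0.6611 0.5502 0.0145
px [465. 254.] 2075 top 0.0681 mean [0.6835 0.5052] circ 0.6833 0.5052 0.014
px [175. 278.] 2074 top 0.2682 mean [0.592 0.236] circ 0.5957 0.2349 0.0121
```

View pics/w1.png

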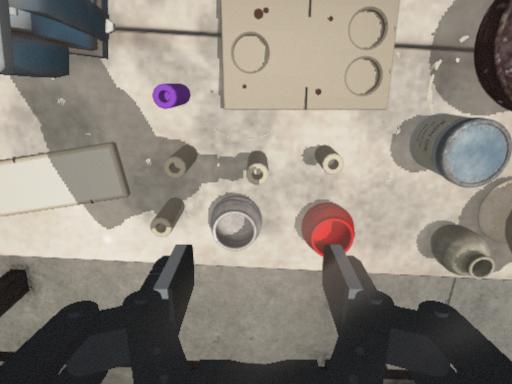

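```bash
python3 - <<'E'
from h import *
X=np.load('pics/w1_X.npy'); z=X[...,2]
k=np.zeros(z.shape,bool);k[2:100,228:390]=True
m=(k&(z>0.010)&(z<0.0205)).astype(np.uint8); m=cv2.morphologyEx(m,cv2.MORPH_OPEN,np.ones((3,3)))
n,l,s,c=cv2.connectedComponentsWithStats(m)
for i in range(1,n):
    if s[i,4]>200:
        q=X[l==i]; (a,b),r=cv2.minEnclosingCircle(q[:,:2].astype(np.float32)); print(s[i],np.median(q[:,2]).round(4),q[:,:2].mean(0).round(4),a,b,r)
E
```

```text
[ 349    9   35   39 1050] 0.0155 [0.4588 0.3668] 0.45911917090415955 0.3666585385799408 0.0171403419226408
[ 233   34   34   37 1005] 0.0153 [0.4868 0.2545] 0.48741036653518677 0.25461459159851074 0.017077086493372917
[346  58  33  36 924] 0.0154 [0.5024 0.3691] 0.5026569962501526 0.36833223700523376 0.017320901155471802
```

```bash
python3 -m crank '[[[0.05,-0.02,-0.8,0,0,0,60],[0,0,-0.8,0,0,0,60],[0,0,-0.8,0,0,0,60],[0,0,-0.6,0,0,0,60],[0,0,-0.35,0,0,0,60],[0,0,0,0,0,0,60]]]' && python3 -m crank '[[[0,0,0,0,0,0,15],[0,0,0,0,0,0,15],[0,0,0,0,0,0,15],[0,0,0,0,0,0,15],[0,0,0,0,0,0,15]]]' 30
```

```text
clock: 2.4
position: [0.5961, 0.2678, 0.0294]
ee_rot: [0.687, 0.727, -0.001, -0.001]
ft_force: [-0.0, 0.7, 1.1]
grip_width: 0.701
clock: 3.02
position: [0.5981, 0.2678, 0.032]
ee_rot: [0.687, 0.726, 0.001, 0.0]
ft_force: [-0.6, -0.2, 6.9]
grip_width: 0.244
```

```bash
python3 -m crank '[[[0,0,0.5,0,0,0,15],[0,0,0.7,0,0,0,15],[0,0,0.3,0,0,0,15],[-0.5,0.5,0,0,0,0,15],[-0.5,0.6,0,0,0,0,15],[-0.5,0.57,0,0,0,0,15],[0,0,0,0,0,0,15],[0,0,0,0,0,0,15]]]' && python3 look.py w2
```

```text
clock: 4.03
position: [0.5074, 0.3669, 0.1199]
ee_rot: [0.687, 0.726, -0.0, 0.0]
ft_force: [-0.3, -0.7, 0.1]
grip_width: 0.243
tcp [0.5074 0.3669 0.1199]
px [453. 163.] 8150 top 0.0716 mean [0.4727 0.4819] circ 0.4664 0.5134 0.0656
px [  9. 215.] 609 top 0.0501 mean [0.5303 0.1913] circ 0.5315 0.1877 0.0087
px [258. 270.] 7994 top 0.1563 mean [0.5048 0.3664] circ 0.5042 0.369 0.0215
px [398. 278.] 5864 top 0.072 mean [0.5536 0.4718] circ 0.5642 0.4674 0.0324
px [ 20. 300.] 1462 top 0.0644 mean [0.5944 0.1943] circ 0.5952 0.1898 0.0113
px [495. 348.] 1750 top 0.0687 mean [0.6177 0.5545] circ 0.6171 0.5552 0.0084
px [ 17. 359.] 1031 top 0.0621 mean [0.6521 0.1803] circ 0.6564 0.1768 0.0094
px [124. 352.] 108 top 0.0441 mean [0.6485 0.2599] circ 0.6486 0.2601 0.0027
px [241. 354.] 555 top 0.0415 mean [0.6478 0.3586] circ 0.6513 0.3595 0.0143
```

View pics/w2.png

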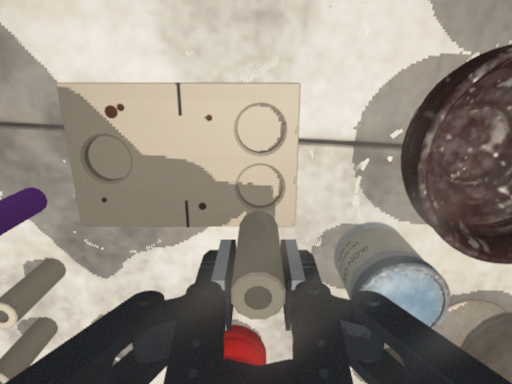

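```bash
cat > held.py <<'E'
import sys
from h import *
n=sys.argv[1]; X=np.load(f'pics/{n}_X.npy'); 
ok=np.zeros(X.shape[:2],bool); ok[200:330,225:292]=True
tz=float(sys.argv[2]); m=ok&(np.abs(X[...,2]-tz)<0.003)
q=X[m]; (a,b),r=cv2.minEnclosingCircle(q[:,:2].astype(np.float32)); print(len(q),np.median(q[:,2]),a,b,r)
k=X[ok&(X[...,2]>0.05)]; print(np.percentile(k[:,2],[1,50,95,99]))
k=np.zeros(X.shape[:2],bool);k[80:230,80:300]=True
z=X[...,2]; mm=(k&(z>0.010)&(z<0.0205)).astype(np.uint8); mm=cv2.morphologyEx(mm,cv2.MORPH_OPEN,np.ones((3,3)))
n,l,s,c=cv2.connectedComponentsWithStats(mm)
for i in range(1,n):
    if s[i,4]>300:
        q=X[l==i]; (a,b),r=cv2.minEnclosingCircle(q[:,:2].astype(np.float32)); print(s[i],'socket',round(a,4),round(b,4),round(r,4))
E
python3 held.py w2 0.1565
```

```text
647 0.15671119096617458 0.5080719590187073 0.36639147996902466 0.01696423627436161
[0.09113979 0.14573568 0.15686138 0.15829183]
[ 237  105   47   47 1753] socket 0.4601 0.3653 0.0172
[  85  135   46   45 1576] socket 0.4878 0.2541 0.0172
[ 238  165   45   42 1476] socket 0.5035 0.3678 0.017
```

```bash
python3 -m crank '[[[-0.06,0.02,-0.2,0,0,0,15],[0,0,-0.3,0,0,0,15],[0,0,-0.3,0,0,0,15],[0,0,-0.25,0,0,0,15],[0,0,-0.15,0,0,0,15],[0,0,-0.06,0,0,0,15],[0,0,0,0,0,0,15]]]'
```

```text
clock: 4.95
position: [0.5045, 0.3689, 0.0468]
ee_rot: [0.687, 0.726, 0.001, 0.0]
ft_force: [-4.5, -5.2, 17.4]
grip_width: 0.245
```

```bash
python3 -m crank '[[[0,0,0.02,0,0,0,32],[0,0,0,0,0,0,40],[0,0,0,0,0,0,45]]]'; python3 -m crank '[[[0,0,0.5,0,0,0,45],[0,0,0.7,0,0,0,45],[0,0,0.8,0,0,0,45],[0,-0.3,0.3,0,0,0,45],[0,-0.3,0,0,0,0,45],[0,0,0,0,0,0,45]]]' && python3 look.py w3
```

```text
clock: 5.32
position: [0.5035, 0.3687, 0.0457]
ee_rot: [0.687, 0.726, -0.0, -0.0]
ft_force: [0.6, -0.3, 0.6]
grip_width: 0.523
clock: 6.08
position: [0.5036, 0.33, 0.1824]
ee_rot: [0.688, 0.725, -0.001, 0.0]
ft_force: [0.1, 0.2, -0.6]
grip_width: 0.528
tcp [0.5036 0.33   0.1824]
px [460. 153.] 5548 top 0.0717 mean [0.4721 0.4857] circ 0.4642 0.5217 0.0671
px [ 11. 127.] 809 top 0.0591 mean [0.4733 0.1248] circ 0.4717 0.1238 0.0121
px [305. 185.] 981 top 0.0811 mean [0.5022 0.3678] circ 0.5026 0.3681 0.011
px [ 87. 200.] 1008 top 0.0649 mean [0.5299 0.1823] circ 0.5306 0.1821 0.0116
px [407. 255.] 5352 top 0.0722 mean [0.5639 0.4665] circ 0.5654 0.4669 0.0324
px [193. 277.] 2070 top 0.2213 mean [0.503  0.3058] circ 0.5051 0.3042 0.0121
px [322. 277.] 2053 top 0.2212 mean [0.5009 0.3532] circ 0.5023 0.3551 0.0119
px [103. 266.] 931 top 0.0648 mean [0.5943 0.1899] circ 0.5952 0.1892 0.0112
px [267. 261.] 562 top 0.0501 mean [0.586  0.3423] circ 0.5865 0.3426 0.011
px [491. 322.] 3092 top 0.0891 mean [0.6355 0.552 ] circ 0.6332 0.5536 0.0158
px [272. 327.] 1296 top 0.0451 mean [0.6687 0.3532] circ 0.6697 0.3535 0.0245
```

View pics/w3.png

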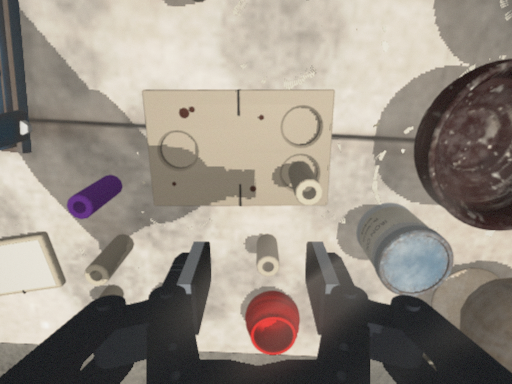

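```bash
python3 -m crank '[[[0.5,-0.78,0,0,0,0,50],[0.51,-0.78,0,0,0,0,50],[0.51,-0.79,0,0,0,0,50],[0,0,-0.7,0,0,0,50],[0,0,-0.8,0,0,0,50],[0,0,-0.7,0,0,0,50],[0,0,-0.36,0,0,0,50],[0,0,0,0,0,0,50]]]' && python3 -m crank '[[[0,0,0,0,0,0,15],[0,0,0,0,0,0,15],[0,0,0,0,0,0,15],[0,0,0,0,0,0,15],[0,0,0,0,0,0,15]]]' 30
```

```text
clock: 7.12
position: [0.5927, 0.1916, 0.0273]
ee_rot: [0.687, 0.727, -0.002, -0.001]
ft_force: [-0.1, -1.1, 1.3]
grip_width: 0.583
clock: 7.75
position: [0.5954, 0.1921, 0.0314]
ee_rot: [0.687, 0.726, 0.001, 0.0]
ft_force: [-0.9, -0.4, 6.5]
grip_width: 0.249
```

```bash
python3 -m crank '[[[0,0,0.5,0,0,0,15],[0,0,0.8,0,0,0,15],[0,0,0.7,0,0,0,15],[-0.55,0.7,0,0,0,0,15],[-0.55,0.7,0,0,0,0,15],[-0.6,0.75,0,0,0,0,15],[-0.57,0.75,0,0,0,0,15],[0,0,0,0,0,0,15]]]' && python3 -m crank '[[[0,0,0,0,0,0,15]]]' && python3 look.py w4
```

```text
clock: 8.75
position: [0.4545, 0.3704, 0.1502]
ee_rot: [0.684, 0.729, -0.0, -0.001]
ft_force: [1.3, -0.4, -0.6]
grip_width: 0.249
clock: 8.88
position: [0.4588, 0.3652, 0.1503]
ee_rot: [0.687, 0.726, -0.0, 0.0]
ft_force: [1.0, 0.0, -0.2]
grip_width: 0.254
tcp [0.4588 0.3652 0.1503]
px [116.  24.] 2123 top 0.08 mean [0.3506 0.2705] circ 0.3502 0.2701 0.0113
px [500.  44.] 2123 top 0.0768 mean [0.3478 0.5073] circ 0.3493 0.5109 0.0239
px [447. 221.] 9304 top 0.0715 mean [0.4699 0.4976] circ 0.4628 0.5256 0.068
px [257. 272.] 8226 top 0.1866 mean [0.4569 0.3647] circ 0.4559 0.3654 0.0197
px [ 31. 261.] 1358 top 0.0646 mean [0.5294 0.1827] circ 0.53 0.1823 0.0117
px [369. 287.] 1353 top 0.0704 mean [0.5385 0.481 ] circ 0.5412 0.4813 0.0162
px [492. 353.] 1377 top 0.0725 mean [0.598  0.5791] circ 0.5979 0.5795 0.0079
px [390. 350.] 95 top 0.0724 mean [0.5838 0.4811] circ 0.582 0.4813 0.01
```

View pics/w4.png

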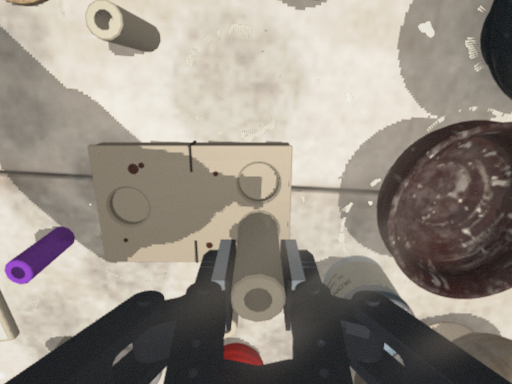

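```bash
python3 -m crank '[[[0.01,0.01,-0.4,0,0,0,15],[0,0,-0.5,0,0,0,15],[0,0,-0.4,0,0,0,15],[0,0,-0.25,0,0,0,15],[0,0,-0.14,0,0,0,15],[0,0,-0.05,0,0,0,15],[0,0,0,0,0,0,15]]]'
```

```text
clock: 9.8
position: [0.4601, 0.3661, 0.0474]
ee_rot: [0.688, 0.726, 0.001, 0.0]
ft_force: [-1.3, -3.0, 7.2]
grip_width: 0.247
```

```bash
python3 -m crank '[[[0,0,0,0,0,0,32],[0,0,0,0,0,0,40],[0,0,0,0,0,0,45]]]'; python3 -m crank '[[[0,0,0.5,0,0,0,45],[0,0,0.7,0,0,0,45],[0,0,0.8,0,0,0,45],[0.5,-0.8,0.3,0,0,0,50],[0.5,-0.8,0,0,0,0,50],[0,0,0,0,0,0,50],[0,0,0,0,0,0,50]]]' && python3 look.py w5 0.04
```

```text
clock: 10.18
position: [0.4593, 0.3665, 0.046]
ee_rot: [0.687, 0.726, 0.0, -0.0]
ft_force: [-0.9, -0.1, -0.4]
grip_width: 0.525
clock: 11.05
position: [0.5188, 0.2708, 0.1838]
ee_rot: [0.687, 0.726, -0.0, -0.0]
ft_force: [0.2, 0.0, -0.9]
grip_width: 0.587
tcp [0.5188 0.2708 0.1838]
px [32. 87.] 11254 top 0.109 mean [0.4732 0.1154] circ 0.4829 0.0988 0.0341
px [501. 141.] 2089 top 0.0707 mean [0.4803 0.4629] circ 0.4806 0.4657 0.0246
px [386. 117.] 1162 top 0.0811 mean [0.4597 0.365 ] circ 0.4603 0.3655 0.0114
px [379. 171.] 1083 top 0.081 mean [0.5023 0.3673] circ 0.5028 0.3681 0.0112
px [153. 188.] 760 top 0.065 mean [0.53   0.1819] circ 0.5306 0.1817 0.0112
px [474. 243.] 5052 top 0.0722 mean [0.5648 0.4633] circ 0.5654 0.4663 0.0328
px [327. 279.] 2392 top 0.222 mean [0.5155 0.2963] circ 0.5174 0.2989 0.0121
px [187. 277.] 2055 top 0.2226 mean [0.5187 0.2442] circ 0.5205 0.2418 0.0123
px [226. 316.] 604 top 0.0455 mean [0.6663 0.2468] circ 0.6674 0.2468 0.0243
px [484. 335.] 790 top 0.0678 mean [0.6746 0.5096] circ 0.677 0.5094 0.011
```

View pics/w5.png

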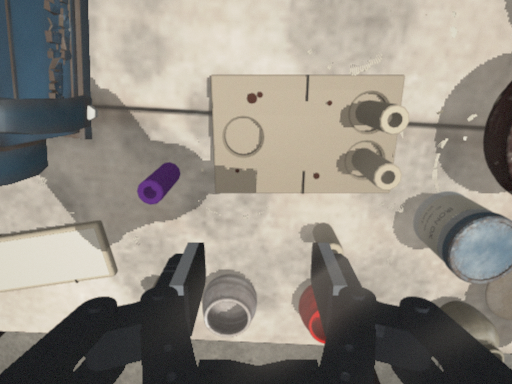

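```bash
python3 -m crank '[[[0.6,-0.4,0,0,0,0,38],[0.6,-0.4,0,0,0,0,38],[0.6,-0.4,0,0,0,0,38],[0.52,-0.42,0,0,0,0,38],[0,0,-0.4,0,0,0,38],[0,0,0,0,0,0,38]]]'
```

```text
clock: 11.85
position: [0.6568, 0.1745, 0.1575]
ee_rot: [0.687, 0.727, -0.002, -0.001]
ft_force: [0.0, 0.9, -1.0]
grip_width: 0.443
```

```bash
python3 -m crank '[[[0.02,0,-0.6,0,0,0,38],[0,0,-0.6,0,0,0,38],[0,0,-0.6,0,0,0,38],[0,0,-0.36,0,0,0,38],[0,0,0,0,0,0,38],[0,0,0,0,0,0,38]]]' && python3 -m crank '[[[0,0,0,0,0,0,15],[0,0,0,0,0,0,15],[0,0,0,0,0,0,15],[0,0,0,0,0,0,15]]]' 30
```

```text
clock: 12.6
position: [0.6605, 0.1738, 0.0321]
ee_rot: [0.687, 0.726, 0.001, 0.0]
ft_force: [-0.2, 0.6, -0.4]
grip_width: 0.443
clock: 13.1
position: [0.6606, 0.1735, 0.0321]
ee_rot: [0.687, 0.726, 0.001, 0.0]
ft_force: [-0.8, 0.1, 7.0]
grip_width: 0.245
```

```bash
python3 -m crank '[[[0,0,0.5,0,0,0,15],[0,0,0.8,0,0,0,15],[0,0,0.7,0,0,0,15],[-0.7,0.33,0,0,0,0,15],[-0.72,0.34,0,0,0,0,15],[-0.72,0.34,0,0,0,0,15],[-0.72,0.34,0,0,0,0,15],[0,0,0,0,0,0,15]]]' && python3 -m crank '[[[0,0,0,0,0,0,15]]]' && python3 look.py w6
```

```text
clock: 14.1
position: [0.485, 0.2567, 0.1509]
ee_rot: [0.685, 0.728, 0.0, -0.001]
ft_force: [0.6, 0.2, -0.3]
grip_width: 0.251
clock: 14.22
position: [0.4885, 0.2539, 0.1509]
ee_rot: [0.687, 0.726, 0.0, 0.0]
ft_force: [1.0, 0.1, -0.7]
grip_width: 0.249
tcp [0.4885 0.2539 0.1509]
px [ 36. 114.] 16721 top 0.1044 mean [0.4787 0.1106] circ 0.4785 0.0989 0.0397
px [292.   4.] 246 top 0.0604 mean [0.3607 0.2699] circ 0.3596 0.2701 0.0054
px [416. 165.] 1734 top 0.0809 mean [0.4595 0.3647] circ 0.4601 0.3654 0.0112
px [408. 220.] 1665 top 0.0808 mean [0.502  0.3671] circ 0.5027 0.368 0.0113
px [258. 268.] 7947 top 0.1873 mean [0.4853 0.2532] circ 0.4833 0.2527 0.0206
px [165. 235.] 1092 top 0.0649 mean [0.5296 0.1818] circ 0.5303 0.1818 0.0113
px [488. 288.] 3852 top 0.0719 mean [0.5681 0.4478] circ 0.5671 0.4558 0.0309
px [348. 289.] 292 top 0.0486 mean [0.579  0.3369] circ 0.5796 0.3381 0.0063
px [246. 346.] 821 top 0.0447 mean [0.649  0.2506] circ 0.6561 0.2504 0.0206
px [502. 368.] 335 top 0.0464 mean [0.6616 0.5002] circ 0.663 0.5002 0.0042
```

View pics/w6.png

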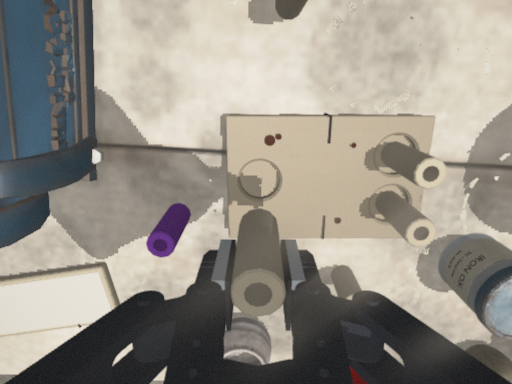

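```bash
python3 -m crank '[[[0,0.01,-0.4,0,0,0,15],[0,0,-0.5,0,0,0,15],[0,0,-0.4,0,0,0,15],[0,0,-0.25,0,0,0,15],[0,0,-0.14,0,0,0,15],[0,0,-0.06,0,0,0,15],[0,0,0,0,0,0,15]]]'
```

```text
clock: 15.15
position: [0.4894, 0.2547, 0.0475]
ee_rot: [0.688, 0.726, 0.001, 0.0]
ft_force: [-4.6, -5.3, 14.9]
grip_width: 0.246
```

```bash
python3 -m crank '[[[0,0,0,0,0,0,32],[0,0,0,0,0,0,40],[0,0,0,0,0,0,45]]]'; python3 -m crank '[[[0,0,0.5,0,0,0,45],[0,0,0.7,0,0,0,45],[0,0,0.8,0,0,0,45],[0.5,0,0.3,0,0,0,85],[0.5,0,0,0,0,0,85],[0.5,0,0,0,0,0,85],[0,0,0,0,0,0,85]]]' && python3 look.py w7 0.04; python3 -c "
from h import *
print(manip.get_obs()['joint_pos'].round(2))"
```

```text
clock: 15.52
position: [0.4881, 0.2548, 0.0454]
ee_rot: [0.687, 0.726, 0.0, -0.0]
ft_force: [0.5, 0.0, 0.2]
grip_width: 0.527
clock: 16.4
position: [0.5793, 0.2539, 0.1826]
ee_rot: [0.688, 0.726, -0.0, 0.0]
ft_force: [0.4, 0.1, 0.8]
grip_width: 0.994
tcp [0.5793 0.2539 0.1826]
px [40. 44.] 7533 top 0.1171 mean [0.4721 0.115 ] circ 0.471 0.1129 0.0091
px [424.  31.] 1618 top 0.081 mean [0.4601 0.3648] circ 0.4599 0.3654 0.0114
px [266.  62.] 832 top 0.0812 mean [0.4868 0.254 ] circ 0.4868 0.254 0.0109
px [416.  94.] 1348 top 0.081 mean [0.5028 0.3673] circ 0.5029 0.368 0.0114
px [170. 117.] 791 top 0.0651 mean [0.5303 0.1818] circ 0.5306 0.1815 0.0109
px [492. 178.] 2777 top 0.072 mean [0.5698 0.4461] circ 0.5684 0.454 0.0297
px [358. 191.] 489 top 0.0502 mean [0.5864 0.3418] circ 0.587 0.3421 0.0112
px [246. 264.] 644 top 0.0454 mean [0.6663 0.2467] circ 0.6675 0.2467 0.0244
px [368. 283.] 2422 top 0.2211 mean [0.5746 0.2983] circ 0.5768 0.2995 0.0121
px [143. 285.] 2053 top 0.2214 mean [0.5795 0.2086] circ 0.5818 0.2073 0.0121
px [498. 293.] 1143 top 0.0568 mean [0.6839 0.4937] circ 0.6846 0.4987 0.0158
[-0.7   0.38  0.27  1.52 -0.1   1.26  1.21]
```

View pics/w7.png

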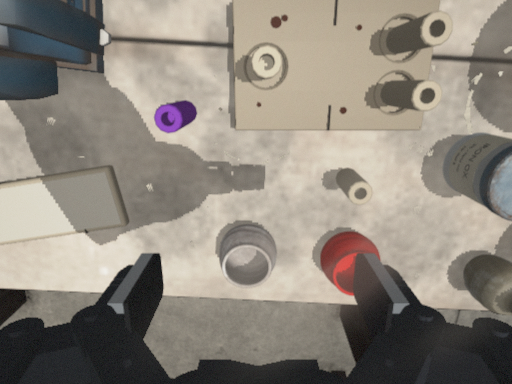

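```bash
python3 -m crank '[[[0.18,-0.015,0,0,0,-1,85],[0.18,-0.015,0,0,0,-1,85],[0.18,-0.015,0,0,0,-1,85],[0.18,-0.015,0,0,0,-1,85],[0.18,-0.015,0,0,0,-1,85],[0.18,-0.015,0,0,0,-1,85],[0.18,-0.015,0,0,0,-1,85],[0.18,-0.015,0,0,0,-1,85]]]'; python3 -m crank '[[[0,0,0,0,0,-1,85],[0,0,0,0,0,-1,85],[0,0,0,0,0,-1,85],[0,0,0,0,0,-1,85],[0,0,0,0,0,-1,85],[0,0,0,0,0,-1,85],[0,0,0,0,0,-1,85],[0,0,0,0,0,-1,85]]]';  python3 -m crank '[[[0,0,0,0,0,-1,85],[0,0,0,0,0,-1,85],[0,0,0,0,0,0,85],[0,0,0,0,0,0,85]]]'; python3 look.py w8
```

```text
clock: 17.45
position: [0.6637, 0.2481, 0.1834]
ee_rot: [0.895, 0.446, -0.0, -0.0]
ft_force: [0.4, 0.6, -0.1]
grip_width: 0.993
clock: 18.45
position: [0.6634, 0.2481, 0.1834]
ee_rot: [0.994, 0.113, -0.0, -0.0]
ft_force: [0.0, 0.2, 0.2]
grip_width: 0.996
clock: 18.95
position: [0.6639, 0.2479, 0.1834]
ee_rot: [1.0, 0.029, -0.0, -0.0]
ft_force: [0.3, -0.3, -1.0]
grip_width: 0.992
tcp [0.6639 0.2479 0.1834]
px [37. 13.] 2009 top 0.0804 mean [0.5047 0.3637] circ 0.5036 0.3676 0.0112
px [272.  48.] 1560 top 0.0455 mean [0.6705 0.3542] circ 0.6707 0.3539 0.024
px [167.  55.] 741 top 0.0502 mean [0.5877 0.343 ] circ 0.5872 0.3432 0.0111
px [ 41. 162.] 1591 top 0.0807 mean [0.4882 0.2551] circ 0.4873 0.2548 0.0114
px [262. 169.] 1223 top 0.0452 mean [0.6681 0.249 ] circ 0.6685 0.2479 0.0241
px [108. 240.] 927 top 0.0648 mean [0.5316 0.183 ] circ 0.5309 0.182 0.0116
px [142. 285.] 2050 top 0.2222 mean [0.6193 0.2472] circ 0.6183 0.2451 0.0122
px [372. 285.] 2047 top 0.222 mean [0.7089 0.2523] circ 0.7104 0.2505 0.012
px [ 41. 303.] 2712 top 0.0817 mean [0.4725 0.1247] circ 0.471 0.1234 0.0127
```

View pics/w8.png

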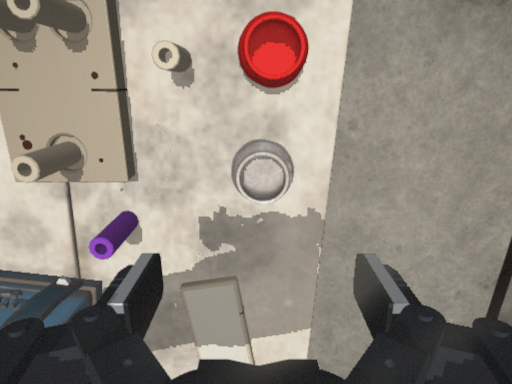

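```bash
python3 -m crank '[[[0.06,0,-0.6,0,0,0,85],[0,0,-0.8,0,0,0,85],[0,0,-0.7,0,0,0,85],[0,0,-0.5,0,0,0,85],[0,0,-0.3,0,0,0,85],[0,0,-0.05,0,0,0,85],[0,0,0,0,0,0,85],[0,0,0,0,0,0,85]]]' && python3 -m crank '[[[0,0,0,0,0,0,50],[0,0,0,0,0,0,50],[0,0,0,0,0,0,50],[0,0,0,0,0,0,50],[0,0,0,0,0,0,50]]]' 30
```

```text
clock: 20.0
position: [0.6688, 0.2479, 0.0079]
ee_rot: [1.0, 0.028, 0.001, -0.0]
ft_force: [0.2, 0.1, 1.0]
grip_width: 0.997
clock: 20.62
position: [0.6684, 0.2477, 0.0073]
ee_rot: [1.0, 0.028, 0.001, -0.0]
ft_force: [-1.1, -0.5, 5.4]
grip_width: 0.672
```

```bash
python3 -m crank '[[[0,0,0.5,0,0,0,50],[0,0,0.8,0,0,0,50],[0,0,0.8,0,0,0,50],[-0.6,0.2,0.1,0,0,0,50],[-0.7,0.25,0,0,0,0,50],[-0.6,0.2,0,0,0,0,50],[-0.6,0.2,0,0,0,0,50],[-0.58,0.2,0,0,0,0,50]]]' && python3 -m crank '[[[0,0,0,0,0,0,50],[0,0,0,0,0,0,50]]]' && python3 look.py w9 0.04
```

```text
clock: 21.62
position: [0.4818, 0.3109, 0.1383]
ee_rot: [1.0, 0.028, -0.0, -0.0]
ft_force: [-0.7, -0.5, -0.2]
grip_width: 0.672
clock: 21.88
position: [0.4836, 0.3103, 0.1386]
ee_rot: [1.0, 0.027, 0.0, -0.0]
ft_force: [0.3, -0.4, -1.1]
grip_width: 0.676
tcp [0.4836 0.3103 0.1386]
px [401.   5.] 611 top 0.0717 mean [0.5663 0.4368] circ 0.5666 0.438 0.0121
px [ 5. 58.] 638 top 0.0448 mean [0.3115 0.3953] circ 0.3071 0.3942 0.0196
px [224. 119.] 1190 top 0.0812 mean [0.4603 0.3663] circ 0.4603 0.3661 0.011
px [294. 119.] 1188 top 0.0812 mean [0.503 0.369] circ 0.503 0.3686 0.0109
px [495. 150.] 627 top 0.0455 mean [0.6528 0.352 ] circ 0.6639 0.3523 0.0231
px [403. 158.] 772 top 0.0502 mean [0.5863 0.3435] circ 0.5869 0.3433 0.0111
px [259. 282.] 19922 top 0.1757 mean [0.4844 0.3064] circ 0.4835 0.3168 0.0425
px [ 70. 244.] 1723 top 0.0796 mean [0.3515 0.2714] circ 0.3509 0.2706 0.0115
```

View pics/w9.png

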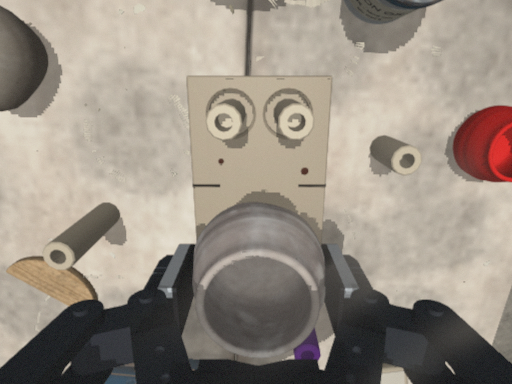

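```bash
python3 -m crank '[[[0.01,0.01,-0.5,0,0,0,50],[0,0,-0.5,0,0,0,50],[0,0,-0.35,0,0,0,50],[0,0,-0.2,0,0,0,50],[0,0,-0.1,0,0,0,50],[0,0,-0.07,0,0,0,50],[0,0,0,0,0,0,50]]]'
```

```text
clock: 22.8
position: [0.484, 0.3113, 0.0354]
ee_rot: [1.0, 0.028, 0.0, -0.0]
ft_force: [-1.0, 0.0, 0.0]
grip_width: 0.67
```

```bash
python3 -m crank '[[[0,0,-0.03,0,0,0,50],[0,0,0,0,0,0,50],[0,0,0,0,0,0,50]]]'
```

```text
clock: 23.18
position: [0.4838, 0.3112, 0.0335]
ee_rot: [1.0, 0.028, 0.0, -0.0]
ft_force: [-0.2, -0.3, -1.6]
grip_width: 0.672
```

```bash
python3 -m crank '[[[0,0,-0.03,0,0,0,50],[0,0,0,0,0,0,50],[0,0,0,0,0,0,50]]]'
```

```text
clock: 23.55
position: [0.4838, 0.3111, 0.0315]
ee_rot: [1.0, 0.028, 0.0, 0.0]
ft_force: [0.4, 0.2, 0.1]
grip_width: 0.67
```

```bash
python3 -m crank '[[[0,0,-0.015,0,0,0,50],[0,0,0,0,0,0,50],[0,0,0,0,0,0,64],[0,0,0,0,0,0,75],[0,0,0,0,0,0,85],[0,0,0,0,0,0,85]]]';  python3 -m crank '[[[0,0,0.4,0,0,0,85],[0,0,0.6,0,0,0,85],[0,0,0.8,0,0,0,85],[0,0,0.8,0,0,0,85],[0.5,-0.8,0,0,0,0,85],[0.5,-0.8,0,0,0,0,85],[0,0,0,0,0,0,85],[0,0,0,0,0,0,85]]]' && python3 look.py w10 0.04
```

```text
clock: 24.3
position: [0.4838, 0.3111, 0.0306]
ee_rot: [1.0, 0.028, 0.0, 0.0]
ft_force: [0.3, 0.1, -0.2]
grip_width: 0.996
clock: 25.3
position: [0.5436, 0.2155, 0.1865]
ee_rot: [1.0, 0.027, -0.0, -0.0]
ft_force: [0.4, 0.3, 0.3]
grip_width: 0.993
tcp [0.5436 0.2155 0.1865]
px [430.  25.] 749 top 0.0456 mean [0.6701 0.3439] circ 0.6704 0.3536 0.0246
px [324.  19.] 627 top 0.0504 mean [0.587  0.3429] circ 0.5874 0.3431 0.0112
px [194.  55.] 2366 top 0.0692 mean [0.4847 0.3118] circ 0.4844 0.3109 0.0241
px [ 19. 101.] 1128 top 0.0793 mean [0.3579 0.2698] circ 0.3541 0.2702 0.01
px [188. 131.] 911 top 0.081 mean [0.4872 0.2549] circ 0.487 0.2546 0.011
px [241. 215.] 671 top 0.0651 mean [0.5307 0.1829] circ 0.5309 0.1823 0.0111
px [124. 304.] 13549 top 0.215 mean [0.4983 0.2172] circ 0.4979 0.213 0.0121
px [372. 285.] 2048 top 0.2251 mean [0.5885 0.2201] circ 0.5899 0.218 0.0121
```

View pics/w10.png

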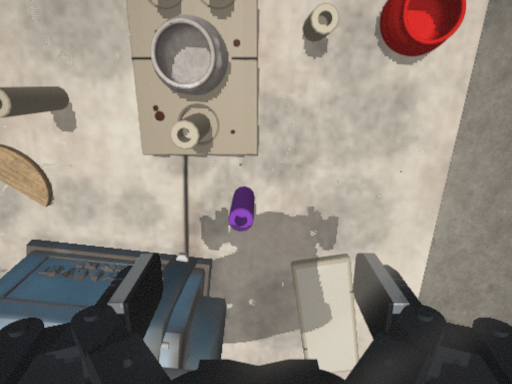

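```bash
python3 -m crank '[[[0.8,0,0.4,0,0,0.3,85],[0.65,-0.5,0,0,0,0.3,85],[0,-0.5,0,0,0,0.3,85],[0,-0.5,0,0,0,0.3,85],[0,-0.5,0,0,0,0.3,85],[0,-0.5,0,0,0,0.36,85],[0,0,0,0,0,0,85],[0,0,0,0,0,0,85]]]' && python3 look.py w11 0.5
python3 - <<'E'
from h import *
X=np.load('pics/w11_X.npy'); z=X[...,2]
m=((z>0.006)&(z<0.02)&(np.hypot(X[...,0]-.63,X[...,1]-.04)<0.1)).astype(np.uint8)
n,l,s,c=cv2.connectedComponentsWithStats(m); i=1+s[1:,4].argmax(); q=X[l==i]
print(s[i],np.median(q[:,2]),cv2.minAreaRect((q[:,:2]*1000).astype(np.float32)))
E
```

```text
clock: 26.35
position: [0.6306, 0.0674, 0.2104]
ee_rot: [0.994, 0.11, -0.0, -0.0]
ft_force: [-0.3, 0.4, -0.3]
grip_width: 0.994
tcp [0.6306 0.0674 0.2104]
[ 223  112   63  140 8287] 0.011647991482659575 ((632.7797241210938, 40.39991760253906), (64.14209747314453, 155.64129638671875), 12.261772155761719)
```

View pics/w11.png

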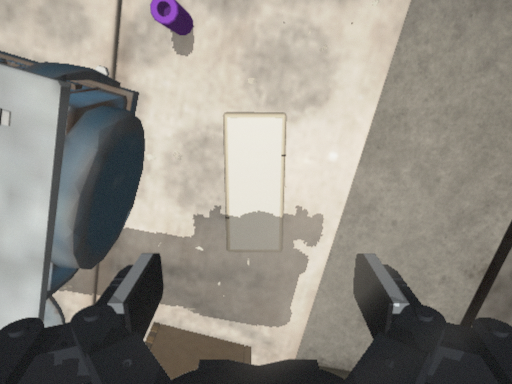

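```bash
python3 - <<'E'
from h import *
X=np.load('pics/w11_X.npy'); k=(X[...,2]>0.03)&(X[...,2]<0.2); k[230:]=False
q=X[k&(X[...,1]>-0.1)&(X[...,1]<0.12)&(X[...,0]>.4)]; print(len(q),q[:,0].max(), np.percentile(q[:,0],99))
E
```

```text
19831 0.5204560229407724 0.5196432586502474
```

```bash
python3 -m crank '[[[0.03,-0.45,-0.3,0,0,-0.05,80],[0,0,-0.8,0,0,0,80],[0,0,-0.8,0,0,0,80],[0,0,-0.8,0,0,0,80],[0,0,-0.5,0,0,0,80],[0,0,-0.2,0,0,0,80],[0,0,0,0,0,0,80],[0,0,0,0,0,0,80]]]'; python3 look.py w12 0.5
```

```text
clock: 27.4
position: [0.6336, 0.0386, 0.0082]
ee_rot: [0.994, 0.107, 0.001, -0.0]
ft_force: [0.3, -0.1, 0.1]
grip_width: 0.932
tcp [0.6336 0.0386 0.0082]
```

View pics/w12.png

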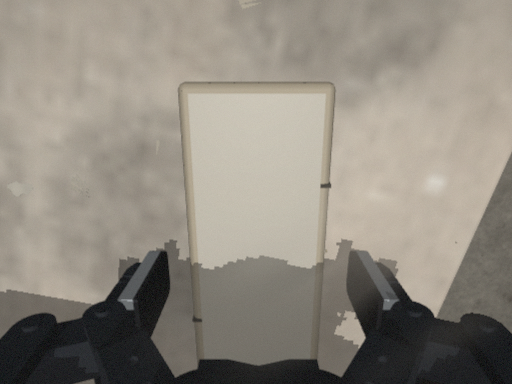

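```bash
python3 -m crank '[[[-0.01,0.02,-0.08,0,0,0,72],[0,0,-0.06,0,0,0,72],[0,0,0,0,0,0,72],[0,0,0,0,0,0,72]]]'; python3 -m crank '[[[0,0,-0.06,0,0,0,72],[0,0,0,0,0,0,72]]]'
```

```text
clock: 27.95
position: [0.632, 0.0393, -0.0017]
ee_rot: [0.994, 0.106, 0.0, 0.0]
ft_force: [0.2, -0.3, 0.4]
grip_width: 0.843
clock: 28.2
position: [0.6318, 0.0394, -0.0057]
ee_rot: [0.994, 0.106, -0.0, 0.0]
ft_force: [-0.5, -0.4, 0.5]
grip_width: 0.844
```

```bash
python3 -m crank '[[[0,0,0,0,0,0,50],[0,0,0,0,0,0,50],[0,0,0,0,0,0,50],[0,0,0,0,0,0,50]]]' 50
```

```text
clock: 28.7
position: [0.6322, 0.0393, -0.005]
ee_rot: [0.994, 0.106, 0.0, -0.0]
ft_force: [-0.4, -1.2, 5.3]
grip_width: 0.731
```

```bash
python3 -m crank '[[[0,0,0.2,0,0,0,50],[0,0,0.5,0,0,0,50],[0,0,0.7,0,0,0,50],[0,0,0.8,0,0,0,50],[0,0,0.4,0,0,0,50],[0,0,0,0,0,0,50],[0,0,0,0,0,0,50]]]'; python3 look.py w13 0.5; python3 - <<'E'
from h import *
X=np.load('pics/w13_X.npy'); z=X[...,2]; print(np.median(z[120:230,220:290]))
t=np.median(z[120:230,220:290])
m=((np.abs(z-t)<0.005)).astype(np.uint8)
n,l,s,c=cv2.connectedComponentsWithStats(m); i=l[170,256]; k=l==i; k[245:]=False; q=X[k]
A=np.c_[q[:,:2],np.ones(len(q))]; co=np.linalg.lstsq(A,q[:,2],rcond=None)[0]; print(s[i],'slope',co[:2])
print(cv2.minAreaRect((q[:,:2]*1000).astype(np.float32)))
E
```

```text
clock: 29.58
position: [0.6311, 0.0395, 0.1492]
ee_rot: [0.994, 0.106, -0.001, -0.0]
ft_force: [-0.2, 0.9, -3.0]
grip_width: 0.729
tcp [0.6311 0.0395 0.1492]
0.16601308847604646
[  149    85   218   285 43014] slope [-0.00048621 -0.00539755]
((621.5704345703125, 84.3885498046875), (64.51959228515625, 64.08475494384766), 12.204325675964355)
```

View pics/w13.png

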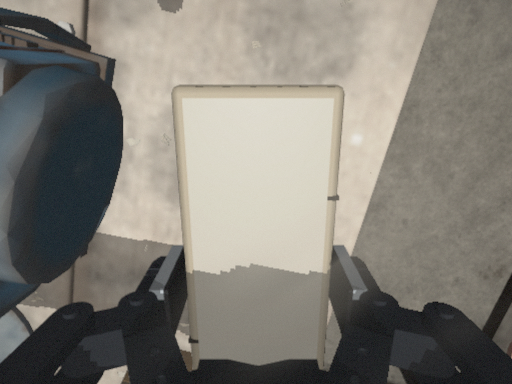

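```bash
python3 -m crank '[[[0,0.5,0,0,0,-0.2,50],[0,0.6,0,0,0,-0.3,50],[0,0.6,0,0,0,-0.3,50],[0,0.6,0,0,0,-0.3,50],[0,0.6,0,0,0,-0.3,50],[0,0.6,0,0,0,-0.3,50],[-0.2,0.5,0,0,0,-0.12,50],[-0.4,0.3,0,0,0,0,50]]]' && python3 -m crank '[[[-0.5,0.2,0,0,0,0,50],[-0.5,0.02,0,0,0,0,50],[-0.4,0,0,0,0,0,50],[-0.3,0,0,0,0,0,50],[-0.15,0,0,0,0,0,50],[0,0,0,0,0,0,50],[0,0,0,0,0,0,50]]]' ; python3 look.py w14 0.5
python3 - <<'E'
from h import *
X=np.load('pics/w14_X.npy'); z=X[...,2]
t=np.median(z[120:230,220:290]); print('top',t)
m=((np.abs(z-t)<0.005)).astype(np.uint8)
n,l,s,c=cv2.connectedComponentsWithStats(m); k=l==l[170,256]; k[245:]=False; q=X[k]
(cx,cy),wh,a=cv2.minAreaRect((q[:,:2]*1000).astype(np.float32)); print(cx,cy,wh,a)
if 45<a: a-=90; L=wh[0]
else: L=wh[1]
r=np.radians(a); y=np.array([-np.sin(r),np.cos(r)]); print('centre',np.array([cx,cy])+y*(L/2-78),'yaw',a)
E
```

```text
clock: 30.62
position: [0.5949, 0.2987, 0.1484]
ee_rot: [1.0, 0.028, -0.001, 0.001]
ft_force: [0.4, 0.2, -2.2]
grip_width: 0.729
clock: 31.5
position: [0.4856, 0.3103, 0.1505]
ee_rot: [1.0, 0.027, 0.0, 0.0]
ft_force: [0.7, 0.4, -1.6]
grip_width: 0.732
tcp [0.4856 0.3103 0.1505]
top 0.16731717833675427
483.35693359375 356.0631408691406 (64.561767578125, 64.23193359375) 3.1020987033843994
centre [485.83996588 310.24634205] yaw 3.1020987033843994
```

View pics/w14.png

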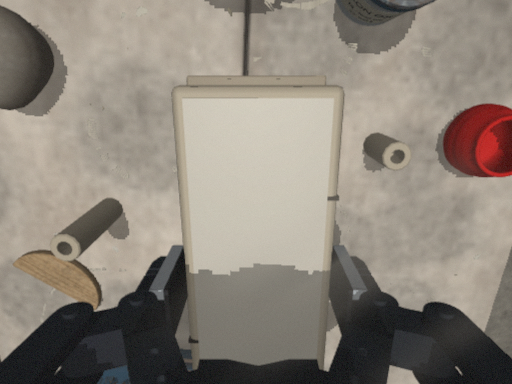

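```bash
python3 -m crank '[[[-0.03,0,-0.2,0,0,0,50],[0,0,-0.35,0,0,0,50],[0,0,-0.3,0,0,0,50],[0,0,-0.2,0,0,0,50],[0,0,-0.1,0,0,0,50],[0,0,-0.05,0,0,0,50],[0,0,0,0,0,0,50],[0,0,0,0,0,0,50]]]'
```

```text
clock: 32.55
position: [0.4835, 0.3108, 0.0791]
ee_rot: [1.0, 0.027, 0.0, -0.0]
ft_force: [1.2, -0.1, -2.1]
grip_width: 0.733
```

```bash
python3 -m crank '[[[0,0,-0.03,0,0,0,50],[0,0,0,0,0,0,50],[0,0,0,0,0,0,50]]]'; python3 -m crank '[[[0,0,-0.02,0,0,0,50],[0,0,0,0,0,0,50],[0,0,0,0,0,0,50]]]'
```

```text
clock: 32.92
position: [0.4832, 0.3106, 0.0769]
ee_rot: [1.0, 0.027, 0.0, -0.0]
ft_force: [-0.2, 0.2, -1.8]
grip_width: 0.733
clock: 33.3
position: [0.4834, 0.3107, 0.076]
ee_rot: [1.0, 0.027, 0.0, -0.0]
ft_force: [-0.6, -1.1, 3.6]
grip_width: 0.732
```

Contact at the expected height. Release gently, and back off upward.

```bash
python3 -m crank '[[[0,0,0,0,0,0,64],[0,0,0,0,0,0,68],[0,0,0,0,0,0,74],[0,0,0,0,0,0,80],[0,0,0,0,0,0,80]]]' 20; python3 -m crank '[[[0,0,0.2,0,0,0,80],[0,0,0.4,0,0,0,80],[0,0,0.6,0,0,0,80],[0,0,0.8,0,0,0,80],[0.4,-0.6,0.5,0,0,0,80],[0.4,-0.8,0,0,0,0,80],[0,0,0,0,0,0,80],[0,0,0,0,0,0,80]]]'; python3 look.py w15 0.04; python3 - <<'E'
from h import *
X=np.load('pics/w15_X.npy'); z=X[...,2]
m=((np.abs(z-0.093)<0.006)&(np.hypot(X[...,0]-.484,X[...,1]-.31)<0.1)).astype(np.uint8)
n,l,s,c=cv2.connectedComponentsWithStats(m); i=1+s[1:,4].argmax(); q=X[l==i]
A=np.c_[q[:,:2]-q[:,:2].mean(0),np.ones(len(q))]; print(np.linalg.lstsq(A,q[:,2],rcond=None)[0],cv2.minAreaRect((q[:,:2]*1000).astype(np.float32)))
p,d=manip.camera('scene'); cv2.imwrite('pics/s15.png',p); p,d=manip.camera('top'); cv2.imwrite('pics/t15.png',p)
X=cloud('top',d);z=X[...,2]
m=((np.abs(z-0.093)<0.006)&(np.hypot(X[...,0]-.484,X[...,1]-.31)<0.1)).astype(np.uint8)
n,l,s,c=cv2.connectedComponentsWithStats(m); i=1+s[1:,4].argmax(); q=X[l==i]
A=np.c_[q[:,:2]-q[:,:2].mean(0),np.ones(len(q))]; print(np.linalg.lstsq(A,q[:,2],rcond=None)[0],cv2.minAreaRect((q[:,:2]*1000).astype(np.float32)))
E
```

```text
clock: 33.92
position: [0.4832, 0.3106, 0.0756]
ee_rot: [1.0, 0.027, 0.0, -0.0]
ft_force: [0.5, -0.1, -0.3]
grip_width: 0.935
clock: 34.92
position: [0.531, 0.2268, 0.2261]
ee_rot: [1.0, 0.027, 0.0, -0.0]
ft_force: [-0.0, 0.6, 0.1]
grip_width: 0.934
tcp [0.531  0.2268 0.2261]
px [203.  82.] 13657 top 0.0938 mean [0.4842 0.3022] circ 0.4841 0.298 0.0705
px [421.  34.] 876 top 0.0457 mean [0.6697 0.3545] circ 0.6702 0.3537 0.0246
px [328.  42.] 452 top 0.0505 mean [0.5869 0.343 ] circ 0.5871 0.343 0.011
px [ 58. 113.] 1055 top 0.0799 mean [0.3514 0.2707] circ 0.3508 0.2702 0.0114
px [255. 211.] 510 top 0.065 mean [0.5306 0.1829] circ 0.5309 0.1818 0.0113
px [143. 301.] 14744 top 0.2529 mean [0.488  0.2289] circ 0.4877 0.2247 0.0119
px [366. 283.] 2092 top 0.2643 mean [0.5738 0.2317] circ 0.5751 0.229 0.0121
px [ 86. 382.] 67 top 0.1772 mean [0.4117 0.0885] circ 0.4096 0.0889 0.0082
[-0.00231484  0.0011649   0.09266716] ((483.91943359375, 297.4939880371094), (64.31057739257812, 127.8824462890625), 3.105327844619751)
[-0.00578179 -0.00272644  0.09309819] ((481.1689453125, 318.7487487792969), (63.94355010986328, 138.6444854736328), 3.187243700027466)
```

View pics/w15.png

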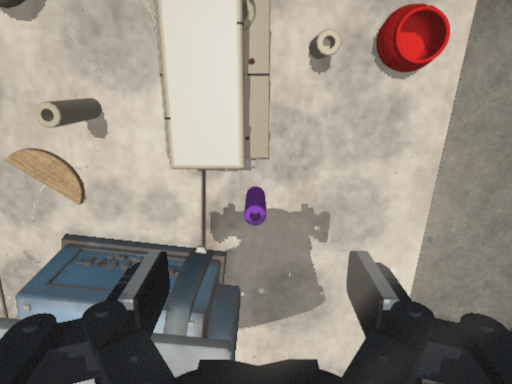

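View pics/s15.png

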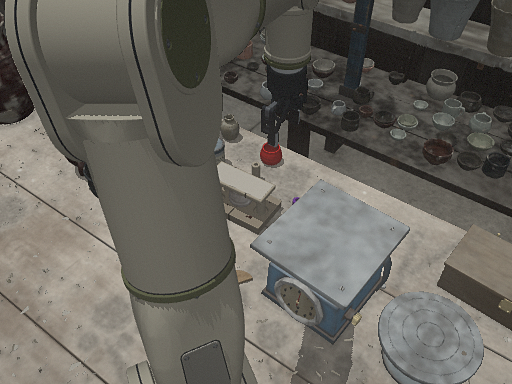

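The batt's top is at 0.093 m, level to within 0.006 rad, at yaw 3.1°, the same as the deck. The robot is clear, so I'm handing in.

```bash
python3 -c "
from workcell import manip
manip.hand_in()"
```

```text
the job is handed in; nothing more can be done
```

The kiln level is built and handed in at about 35 s of the 128 s allowed; no verdict was reported.

I stood the three 65 mm props in the sockets, then the grey pot in the middle of the deck, and laid the batt on top.

Last checks, with all positions from the wrist camera's depth unless noted:

- **Props:** each stood within about 2 mm of its socket centre, with tops at 0.081 m, before the batt went on. They are mostly hidden under the batt now, so I could not re-measure them.
- **Pot:** about 1 mm from the middle of the deck with its rim at 0.069 m. This was also measured before the batt went on.
- **Batt:** its top is at 0.093 m, so its underside is at about 0.081 m. Tilt is 0.003 rad from the wrist camera and 0.006 rad from the top camera, against a limit of 0.03. Its yaw is 3.1°, the same as the deck's.
- **Batt centre:** about 1 mm from the deck's centre. Neither camera saw the whole batt at the end, so this comes from its visible end and from its position while held.
- **Left alone:** the short and tall props are where they started, to within measurement error. The bowl and tin were not touched; I last saw them partway through, the tin unmoved and the bowl only partly in view.

No check failed. The top and wrist cameras disagreed by 2 to 3 mm in x throughout, so I relied on wrist measurements for both picking and placing.

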